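# Switch the tube dispenser over to the empty tray

### The job

The left tray of the tube dispenser is full and tubes have backed up to the gate. With the fingertips, push the empty right-hand tray fully home against its back stop, and only then press down the raised right-hand thumb pad so that the seesaw gate rocks over its pivot and stays there, and the four waiting tubes run down the right chute into that tray. Do not touch the tubes, do not lift either tray or shift the full one, and leave the bottle, flask and dish where they stand.

Things in the scene. Friction and masses are not known exactly. Their poses are not given: they have to be found in the camera images.
- dispenser: Fixed bench-top tube dispenser of aluminium and clear plastic, a chute to each side. Origin on the bench under its middle; x points away from its lever side (roughly away from the robot), y left, z up. Clear cheeks 84 mm wide, 88 mm high at x = -46 and +46 mm; above them a narrow clear magazine (46 mm wide, |x| up to 46 mm) with a flared hopper, top at 179 mm.
- pivot (a point): Pivot of the seesaw gate: a shaft along the dispenser's x, 60 mm above the bench, over the dispenser's origin. Its front end carries the thumb lever, centred 118 mm in front of the middle: a steel bar 72 mm long across, 38 mm deep, hung 18 mm below the shaft, a black rubber pad on each end. Its rear end carries an over-centre weight.
- gate (a joint): Seesaw gate angle (rad): -0.314 = left end down on its stop (tubes go left), 0 level, +0.314 = right end down on its stop (tubes go right). The over-centre weight makes it fall to the side it has been rocked to past level and stay there. Pressing a raised pad takes about 1 N; at the stop it is rigid.
- pad_left (a point): Centre of the top of the left thumb pad (30 mm along x, 22 mm across, at dispenser x = -121 mm); turns with the gate: 20 mm left of the pivot and 41 mm above the bench when down, 27 mm left and 57 mm high when up.
- pad_right (a point): Centre of the top of the right thumb pad (30 mm along x, 22 mm across, at dispenser x = -121 mm); turns with the gate: 27 mm right of the pivot and 57 mm above the bench when up (gate to the left), 20 mm right and 41 mm high when fully down (gate to the right).
- tray_left: Grey plastic catch tray of the left chute, home and full: 99 mm along x, 62 mm across, 62 mm high, loose, 0.25 kg; floor slopes down away from the chute, open at the top and towards the chute. Origin at the middle of its underside; axes as the dispenser's.
- tray_right: Empty catch tray of the right chute, mirror image of the left one (99 x 62 x 62 mm, about 0.25 kg, loose, slides with 1 to 3 N). It stands between two guide strips 8 mm high, 1.5 mm play on each side, pulled out 30 to 70 mm towards the robot. Origin at the middle of its underside; x is the way it slides home, y left.
- tray_right_front (a point): Middle of the front wall of the empty tray, 31 mm above the bench: a plain upright face on the robot's side, 62 mm wide and 62 mm high, with a paper card. It looks along the tray's -x.
- right_home (a point): Point on the bench where the origin of the right tray stands when it is fully home (dispenser x = 0, y = -75 mm); its rear wall then meets a rigid back stop 40 mm high, 50 mm beyond this point.
- bottle: Bystander: white plastic bottle with a blue cap, 60 mm across, 130 mm high, origin under its base.
- flask: Bystander: glass conical flask, 72 mm across the base, 100 mm high, origin under its base.
- dish: Bystander: glass petri dish with lid, 90 mm across, 16 mm high, origin under its base.
- tube1: Capped sample tube, 16 mm across, 80 mm long, 16 g, white with a blue cap, lying along the dispenser's x; origin at its centre; at the start in the full left tray.
- tube2: Capped sample tube, 16 mm across, 80 mm long, 16 g, white with a blue cap, lying along the dispenser's x; origin at its centre; at the start in the full left tray.
- tube3: Capped sample tube, 16 mm across, 80 mm long, 16 g, white with a blue cap, lying along the dispenser's x; origin at its centre; at the start in the full left tray.
- tube4: Capped sample tube, 16 mm across, 80 mm long, 16 g, white with a blue cap, lying along the dispenser's x; origin at its centre; at the start in the full left tray.
- tube5: Capped sample tube, 16 mm across, 80 mm long, 16 g, white with a blue cap, lying along the dispenser's x; origin at its centre; at the start in the left chute.
- tube6: Capped sample tube, 16 mm across, 80 mm long, 16 g, white with a blue cap, lying along the dispenser's x; origin at its centre; waiting: at the start on the gate.
- tube7: Capped sample tube, 16 mm across, 80 mm long, 16 g, white with a blue cap, lying along the dispenser's x; origin at its centre; waiting: at the start on the gate.
- tube8: Capped sample tube, 16 mm across, 80 mm long, 16 g, white with a blue cap, lying along the dispenser's x; origin at its centre; waiting: at the start on the gate.
- tube9: Capped sample tube, 16 mm across, 80 mm long, 16 g, white with a blue cap, lying along the dispenser's x; origin at its centre; waiting: at the start in the magazine mouth above the gate.
Mind the look-alikes: they are no part of the job. Leave any red or turquoise look-alike of the tray_right alone.

How it is judged:
By the outcome, as a careful person would: the job done as asked, in the order asked, and still so for the second after the job is handed in, with the robot touching nothing.
It also fails if it takes over 38 s, if anything falls off the work surface, if the arm or the gripper's body presses on something with over 40 N, if the wrist force passes 120 N, or if a joint passes its speed limit or range.

### The arm

A 6-joint arm with a two-finger parallel gripper is mounted at the origin on the work surface. World frame = base frame: x ahead of the robot, y to its left, z up, the work surface at z = 0. Lengths are in m, angles in rad, forces in N, time in s.
With the tool pointing down it reaches from about 0.275 to 0.85 m from the base axis. Payload 5.2 kg.
Tool frame: the origin (TCP) lies between the finger pads; the fingertips stand 14 mm ahead of it and the grasp point (between the pads) lies 5 mm behind it (finger_overhang is the distance from the TCP to the fingertips, in m); z points along the fingers, y is the line along which they close (so a half turn about z gives the same grasp; the last joint's range is limited). The gripper opens to 85 mm and grips with 20 to 120 N. Pads are 22 mm wide; open, the fingers measure 114 mm over their backs; the gripper's body (76 mm by 85 mm) begins 54 mm behind the grasp point. The pads swing forward as they close: fully open they stand 13 mm farther back than shut.
Start: joints at [1.019, 0.259, 1.535, -0, 1.348, -0.203], TCP at [0.188, 0.517, 0.245] pointing down, gripper open.
Joint ranges: [-3.14, 3.14], [-0.91, 2.08], [0.19, 2.58], [-1.22, 4.36], [0.22, 2.71], [-3.12, 3.12]. Speed limits (rad/s): [2.57, 2.57, 3.14, 3.14, 3.14, 3.14].

### API

Orientations are given as a rotation vector (axis times angle).
In Python, from cell import get_obs, capture, get_calibration, close_job, search_frame, pinpoint, finger_overhang gives the robot as it stands.
- The arm moves only by the tool servo_tool, never from a script. Its arguments are lists of equal length, an entry for each row: "travel": the shift along the tool's x, y, z in mm, a list of three; "rot": the turn, a rotation vector about the tool's x, y, z in rad, a list of three; "jaw": the opening in per cent of the stroke, from 0 (shut) to 100 (fully open). A call has 1 to 12 rows; each row is the pose to reach, as a shift and turn from the pose commanded when the call began, along the tool's axes at that moment; what a row does not reach only later rows make up. A row lasts 1/12 s, in which the tool goes at most 41.7 mm and 7.16 degrees, less where a joint would pass 70% of its speed; a pose out of reach is approached as far as the arm can. A call with a gripper value outside its range is refused whole. The fingers move at their own pace and stop on an object; "squeeze" is the grip in N (left out, the last holds). Time passes only in rows, so rows that repeat a pose let the fingers close. It gives the time, the measured TCP pose, the force, the opening and the grip force at its end, in the units of the state.
- get_obs(): the state, without advancing time (a new reading comes with each control period).
- capture(name): name is "scene" or "side" or "wrist"; returns (picture, depth): 400x640x3 uint8, red, green, blue; 400x640 float32, m along the optical axis (not along the pixel's ray), 0 where there is no reading.
- get_calibration(name): a dict with "fx", "fy", "cx", "cy" (pixels), "rvec" (rotation vector, rad) and "tvec" (3), from world to camera coordinates, as OpenCV has them; the wrist camera has in their place "mount" (4x4, takes a point from camera to tool coordinates, whose origin is the TCP and whose axes are the flange's). Camera axes: x right, y down, z forward; pixel columns grow to the right and rows downward; lengths in m; the calibration is good to about 2 mm. A picture is of the moment at which its call begins: read the wrist's pose just before it. get_calibration takes no time and is no camera call.
- close_job(): hands the job in; it is judged then, once.
Trained networks look in the newest picture that a camera, given by its name, has taken for a name from the list of things; names that differ only in an ending like _2 or _b are one class to them, and where a whole thing is asked for, a point or a joint stands for the part that bears it (a point fixed in the world has none). Each returns a list of dicts, best first, with "score" (0 to 1); they miss things now and then, are a little off and sometimes report something else, mostly with a low value. They report only what shows in the picture. A call takes as long as a camera call. They do not tell look-alikes from the thing itself.
- search_frame(label, camera): "point" ([column, row] in pixels, amid what is visible of it).
- pinpoint(label, camera): "point" ([column, row] in pixels: a listed point, or the origin of a listed thing).
The state is a dict: "time": time; "joint_positions": joint angles; "qd": joint speeds; "joint_efforts": joint torques, N m; "tool_pos": TCP position; "orientation": TCP orientation; "contact_force": force on the tool from outside, world axes, zero at the start; "ft_torque": the same for the moment, N m; "opening": finger opening in m; "grip_force": force on a finger pad.
Only numpy, scipy, OpenCV 4.12 (cv2) and the standard library are available. Lean on these libraries where they do the work, as an engineer would, in place of code of your own. Each camera call takes 0.05 s, during which the arm holds its last target. There are 200 camera calls.

## Working session

There is one attempt and no reset: what is moved stays moved. The work goes in short steps, Python scripts to look and compute and a tool call to move; the robot and the scene stay as the last step left them, time stands still between calls to the robot, and variables do not carry over. Pictures are saved under pics/ and viewed, at most 10 in all, crops included, and the job is handed in when it is done.

Besides the shell and the picture viewer there is one more tool, called after "Emit:" as name(argument=value, ...), one argument or row to a line, values as JSON. servo_tool: Moves the arm, as the interface text tells. Its arguments: {"type":"object","properties":{"travel":{"type":"array"},"rot":{"type":"array"},"jaw":{"type":"array"},"squeeze":{"type":"number"}},"required":["travel","rot","jaw"]}

```bash
mkdir -p pics; cat > h.py <<'E'
import numpy as np, cv2
from cell import *
from scipy.spatial.transform import Rotation as R
def cam(name,o=None):
    c=get_calibration(name); K=np.array([[c['fx'],0,c['cx']],[0,c['fy'],c['cy']],[0,0,1]])
    if 'mount' in c:
        T=np.eye(4);T[:3,:3]=R.from_rotvec(o['orientation']).as_matrix();T[:3,3]=o['tool_pos'];T=T@np.array(c['mount'])
    else:
        W=np.eye(4);W[:3,:3]=R.from_rotvec(c['rvec']).as_matrix();W[:3,3]=np.ravel(c['tvec']);T=np.linalg.inv(W)
    return K,T   # T cam->world
def ray_z(K,T,p,z):
    d=T[:3,:3]@np.linalg.inv(K)@[p[0],p[1],1]; return T[:3,3]+d*(z-T[2,3])/d[2]
def depth_pt(K,T,p,D):
    u,v=int(round(p[0])),int(round(p[1])); w=D[max(0,v-2):v+3,max(0,u-2):u+3]; w=w[w>0]
    if len(w)==0: return None
    return T[:3,3]+T[:3,:3]@np.linalg.inv(K)@[p[0],p[1],1]*np.median(w)
def save(n,img): cv2.imwrite('pics/'+n,img[:,:,::-1])
E
python3 - <<'E'
from h import *
np.set_printoptions(precision=3,suppress=True)
o=get_obs();print(o['time'],o['tool_pos'],o['orientation'],o['contact_force'],finger_overhang)
hz={'pad_right':.057,'pad_left':.041,'tray_right_front':.031,'right_home':0,'pivot':.06,'dispenser':0,'tray_right':0,'tray_left':0,'bottle':0,'flask':0,'dish':0}
for n in ['scene','side']:
    im,D=capture(n);save(n+'1.png',im);K,T=cam(n);print(n,T[:3,3])
    for l,z in hz.items():
        for r in pinpoint(l,n)[:3]:
            print(l,round(r['score'],2),np.array(r['point']),'z-plane',ray_z(K,T,r['point'],z),'depth',depth_pt(K,T,r['point'],D))
print(get_obs()['time'])
E
```

```text
0.0 [0.188 0.516 0.244] [-0.545 -3.093  0.003] [-0.041  0.111  0.097] 0.014
scene [ 1.439 -0.065  0.991]
pad_right 0.71 [317.5 200.1] z-plane [ 0.506 -0.022  0.057] depth [ 0.582 -0.026  0.133]
pad_left 0.71 [292.8 234.7] z-plane [ 0.626 -0.097  0.041] depth [ 0.599 -0.098  0.01 ]
pad_left 0.64 [331.9 206.4] z-plane [0.518 0.021 0.041] depth [0.517 0.021 0.04 ]
tray_right_front 0.95 [300.7 203.6] z-plane [ 0.493 -0.073  0.031] depth [ 0.508 -0.073  0.046]
tray_right_front 0.68 [316.2 163.3] z-plane [ 0.304 -0.018  0.031] depth [ 0.329 -0.019  0.052]
tray_right_front 0.57 [215.6 273.4] z-plane [ 0.744 -0.3    0.031] depth [ 0.748 -0.299  0.037]
right_home 0.79 [290.4 235.8] z-plane [ 0.595 -0.105  0.   ] depth [ 0.599 -0.105  0.005]
right_home 0.36 [331.6 237.4] z-plane [0.605 0.016 0.   ] depth [0.653 0.011 0.056]
pivot 0.77 [319.3 227.3] z-plane [ 0.617 -0.021  0.06 ] depth [ 0.672 -0.024  0.122]
dispenser 0.71 [341.6 247.5] z-plane [ 0.644  0.042 -0.   ] depth [0.691 0.036 0.059]
dispenser 0.68 [316.9 245. ] z-plane [ 0.632 -0.028  0.   ] depth [ 0.702 -0.032  0.086]
tray_right 0.7
[... 2046 characters left out ...]
0.366 0.014 0.   ] depth [0.371 0.045 0.039]
tray_left 0.96 [268.8 222.4] z-plane [0.643 0.051 0.   ] depth [0.636 0.077 0.035]
tray_left 0.5 [382.7 319. ] z-plane [0.334 0.296 0.   ] depth [0.336 0.304 0.016]
bottle 0.78 [260.3 342.9] z-plane [0.602 0.383 0.   ] depth [0.592 0.408 0.064]
flask 0.82 [315.5 128.9] z-plane [ 0.558 -0.366  0.   ] depth [ 0.556 -0.336  0.024]
flask 0.63 [264.5 211.1] z-plane [0.662 0.013 0.   ] depth [0.652 0.049 0.045]
dish 0.74 [305.2 188.1] z-plane [ 0.56  -0.089  0.   ] depth [ 0.559 -0.086  0.003]
dish 0.59 [380.8 317.8] z-plane [0.338 0.294 0.   ] depth [0.34  0.302 0.016]
dish 0.32 [270.1 196.3] z-plane [ 0.657 -0.044  0.   ] depth [0.644 0.007 0.059]
1.2
```

View pics/scene1.png

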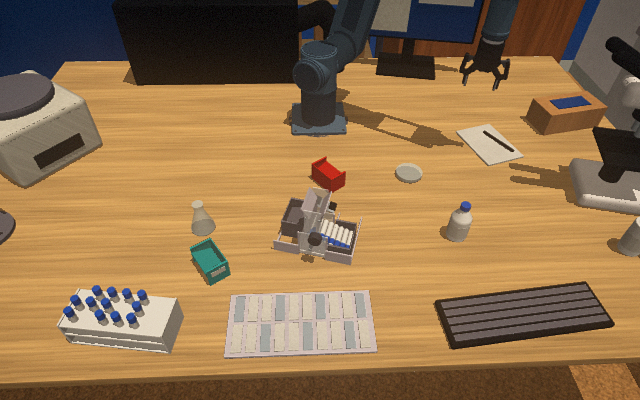

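View pics/side1.png

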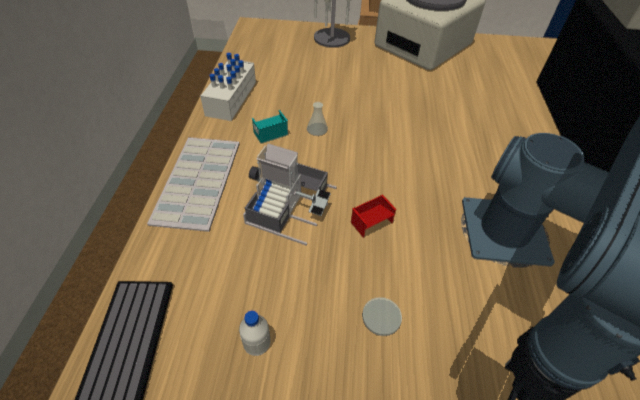

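The scene picture shows the dispenser near pixel (318,225). The grey right tray is at about (296,220), the red look-alike at (328,173) and the turquoise one at (210,262). The side picture agrees: right pad at (323,191), left pad at (315,209), red tray at (373,215). The dispenser is yawed about -18° and the tool is already nearly aligned with it. I'll move in front of the tray with the jaw shut and look from there.

Emit:
servo_tool(
  travel=[
    [-421, -449, 0],
    [-421, -449, 0],
    [-421, -449, 0],
    [-421, -449, 0],
    [-421, -449, 0],
    [-421, -449, 0],
    [-421, -449, 0],
    [-421, -449, 0],
    [-421, -449, 0],
    [-421, -449, 0],
    [-421, -449, 0],
    [-421, -449, 0],
  ],
  rot=[
    [0, 0, 0],
    [0, 0, 0],
    [0, 0, 0],
    [0, 0, 0],
    [0, 0, 0],
    [0, 0, 0],
    [0, 0, 0],
    [0, 0, 0],
    [0, 0, 0],
    [0, 0, 0],
    [0, 0, 0],
    [0, 0, 0],
  ],
  jaw=[0, 0, 0, 0, 0, 0, 0, 0, 0, 0, 0, 0],
)

```text
time: 2.2
tool_pos: [0.385, 0.0552, 0.2457]
orientation: [0.545, 3.093, 0.0]
contact_force: [1.0, 0.0, -0.4]
opening: 0.0002
grip_force: 0.0
```

Emit:
servo_tool(
  travel=[
    [-78, -83, 0],
    [-78, -83, 0],
    [-78, -83, 0],
    [-78, -83, 0],
    [-78, -83, 0],
  ],
  rot=[
    [0, 0, 0],
    [0, 0, 0],
    [0, 0, 0],
    [0, 0, 0],
    [0, 0, 0],
  ],
  jaw=[0, 0, 0, 0, 0],
)

```text
time: 2.62
tool_pos: [0.4299, -0.0488, 0.2451]
orientation: [-0.55, -3.092, -0.0]
contact_force: [0.1, 0.1, -0.3]
opening: 0.0001
grip_force: 0.0
```

```bash
python3 - <<'E'
from h import *
np.set_printoptions(precision=3,suppress=True)
hz={'pad_right':.057,'pad_left':.041,'tray_right_front':.031,'right_home':0,'tray_right':0}
o=get_obs();print(o['time'],o['tool_pos'],o['orientation']);n='wrist'
im,D=capture(n);save(n+'1.png',im);np.save('d.npy',D);K,T=cam(n,o);print(T[:3,3]);np.savez('w1.npz',K=K,T=T,D=D)
for l,z in hz.items():
    for r in pinpoint(l,n)[:2]:
        print(l,round(r['score'],2),np.array(r['point']),ray_z(K,T,r['point'],z),'depth',depth_pt(K,T,r['point'],D))
E
```

```text
2.6167 [ 0.43  -0.049  0.245] [-0.55  -3.092 -0.   ]
[ 0.361 -0.023  0.374]
pad_right 0.79 [364.8 224. ] [ 0.498 -0.022  0.057] depth [ 0.498 -0.022  0.057]
pad_left 0.64 [403.8 224.2] [0.522 0.022 0.041] depth [0.522 0.022 0.041]
tray_right_front 0.94 [322.5  72.4] [ 0.327 -0.011  0.031] depth [ 0.33  -0.012  0.062]
tray_right_front 0.71 [321.6 237.1] [ 0.507 -0.079  0.031] depth [ 0.503 -0.077  0.041]
tray_right 0.79 [356.8  96.2] [0.363 0.02  0.   ] depth [0.362 0.016 0.033]
```

View pics/wrist1.png

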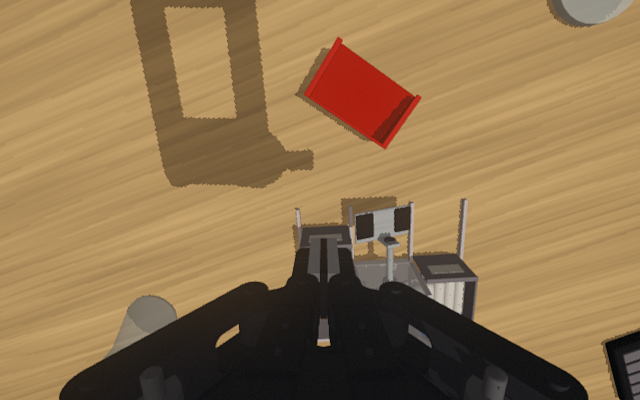

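```bash
python3 - <<'E'
from h import *
np.set_printoptions(precision=4,suppress=True)
w=np.load('w1.npz');K,T,D=w['K'],w['T'],w['D']
for n,p,z in [('g1',(297.5,209),.008),('g2',(351,208),.008),('g3',(411,203),.008),('g4',(463,199.5),.008),('trayL',(302,228),.062),('trayR',(350,225.5),.062),('padR',(365,226),.055),('padL',(403,220),.041)]:
    print(n,ray_z(K,T,p,z),depth_pt(K,T,p,D))
im=cv2.imread('pics/wrist1.png')[190:320,280:480]
cv2.imwrite('pics/c1.png',cv2.resize(im,None,fx=4,fy=4,interpolation=cv2.INTER_CUBIC))
E
```

```text
g1 [ 0.4686 -0.0985  0.008 ] [ 0.4701 -0.0996  0.0026]
g2 [ 0.4915 -0.0322  0.008 ] [ 0.4917 -0.0322  0.0076]
g3 [0.5121 0.0434 0.008 ] [0.5134 0.044  0.0048]
g4 [0.5308 0.1081 0.008 ] [0.5329 0.1097 0.0035]
trayL [ 0.4757 -0.0909  0.062 ] [ 0.4971 -0.1036  0.004 ]
trayR [ 0.4918 -0.0386  0.062 ] [ 0.5145 -0.0413  0.008 ]
padR [ 0.5014 -0.0227  0.055 ] [ 0.5004 -0.0227  0.0571]
padL [0.516  0.0227 0.041 ] [0.5157 0.0226 0.0417]
```

View pics/c1.png

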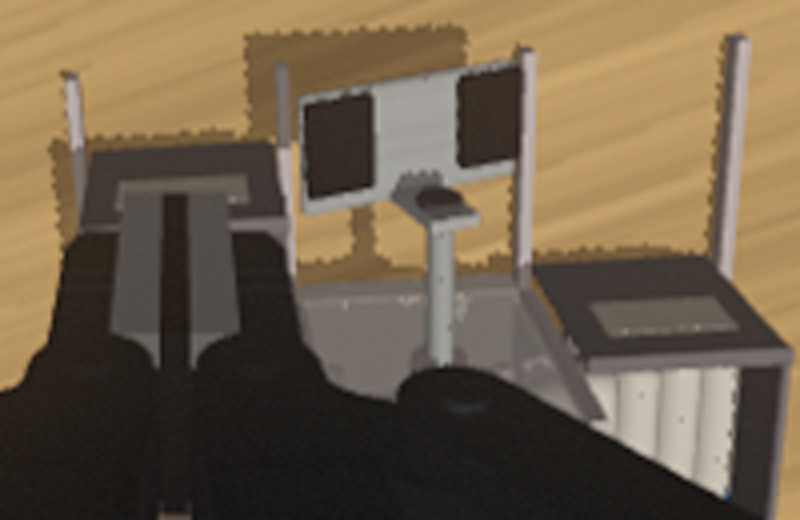

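The crop shows the tray's front face with its bottom edge at about (301–350, 226). The lever pads are at (365,226) and (403,220). That gives a yaw of about -16.5° and a tray pulled out about 52 mm. I'll descend in front of the tray with the tool leaning back by 25°.

Emit:
servo_tool(
  travel=[
    [-49, -6, 30],
    [-49, -6, 70],
    [-49, -6, 100],
    [-49, -6, 130],
    [-49, -6, 165],
    [-49, -6, 200],
    [-49, -6, 200],
    [-49, -6, 200],
  ],
  rot=[
    [-0.0142, -0.436, -0.064],
    [-0.0142, -0.436, -0.064],
    [-0.0142, -0.436, -0.064],
    [-0.0142, -0.436, -0.064],
    [-0.0142, -0.436, -0.064],
    [-0.0142, -0.436, -0.064],
    [-0.0142, -0.436, -0.064],
    [-0.0142, -0.436, -0.064],
  ],
  jaw=[0, 0, 0, 0, 0, 0, 0, 0],
)

```text
time: 3.58
tool_pos: [0.4723, -0.0691, 0.0501]
orientation: [0.384, 2.7, -0.074]
contact_force: [0.7, -1.3, 1.0]
opening: -0.0002
grip_force: 0.0
```

```bash
python3 - <<'E'
from h import *
np.set_printoptions(precision=4,suppress=True)
o=get_obs();M=R.from_rotvec(o['orientation']).as_matrix();print(o['time'],o['tool_pos'],o['contact_force']);print(M)
ux=np.array([.959,-.284,0]);uy=np.array([.284,.959,0]);print(ux@o['tool_pos'],uy@o['tool_pos'])
print('ux in tool',M.T@ux,'uy',M.T@uy,'up',M.T@[0,0,1])
im,D=capture('wrist');save('wrist2.png',im)
E
```

```text
3.5833 [ 0.4723 -0.0691  0.0501] [ 0.6722 -1.2684  1.0009]
[[-0.8777  0.2775  0.3906]
 [ 0.2556  0.9607 -0.1082]
 [-0.4053  0.0049 -0.9142]]
0.4725420681986162 0.06782360988130756
ux in tool [-0.9143 -0.0067  0.4053] uy [-0.0042  1.0001  0.0072] up [-0.4053  0.0049 -0.9142]
```

View pics/wrist2.png

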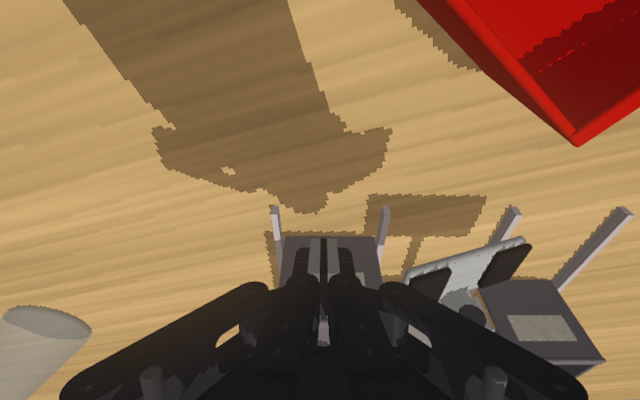

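The fingers are at column 325, in front of the tray (columns 282–378), and clear of the lever on the right. I'll push now.

Emit:
servo_tool(
  travel=[
    [-5, 0, 7],
    [-10, 0, 9],
    [-15, 0, 11.5],
    [-20, -1, 14],
    [-25, -1, 16],
    [-30, -1, 18.5],
    [-35, -1, 20.5],
    [-40, -1, 23],
    [-45, -1, 25],
    [-49, -1, 27],
    [-53, -1, 28.5],
    [-53, -1, 28.5],
  ],
  rot=[
    [0, 0, 0],
    [0, 0, 0],
    [0, 0, 0],
    [0, 0, 0],
    [0, 0, 0],
    [0, 0, 0],
    [0, 0, 0],
    [0, 0, 0],
    [0, 0, 0],
    [0, 0, 0],
    [0, 0, 0],
    [0, 0, 0],
  ],
  jaw=[0, 0, 0, 0, 0, 0, 0, 0, 0, 0, 0, 0],
)

```text
time: 4.63
tool_pos: [0.5337, -0.0894, 0.0495]
orientation: [0.383, 2.69, -0.079]
contact_force: [0.3, 1.3, -1.0]
opening: -0.0002
grip_force: 0.1
```

Emit:
servo_tool(
  travel=[
    [-1.8, 0, 0.8],
    [-3.6, 0, 1.6],
    [-5.4, 0, 2.4],
    [-6.4, 0, 2.8],
    [-6.4, 0, 2.8],
  ],
  rot=[
    [0, 0, 0],
    [0, 0, 0],
    [0, 0, 0],
    [0, 0, 0],
    [0, 0, 0],
  ],
  jaw=[0, 0, 0, 0, 0],
)

```text
time: 5.05
tool_pos: [0.5392, -0.0908, 0.0493]
orientation: [0.383, 2.692, -0.078]
contact_force: [-1.8, 0.8, -0.4]
opening: -0.0001
grip_force: 0.5
```

```bash
python3 - <<'E'
from h import *
o=get_obs();print(o['contact_force'],o['tool_pos']@np.array([.959,-.284,0]))
im,D=capture('side');save('side2.png',im);im=cv2.imread('pics/side2.png')[130:260,220:370]
cv2.imwrite('pics/c2.png',cv2.resize(im,None,fx=4.5,fy=4.5,interpolation=cv2.INTER_CUBIC))
E
```

```text
[-1.80033367  0.82125821 -0.35787637] 0.5429290330867962
```

View pics/c2.png

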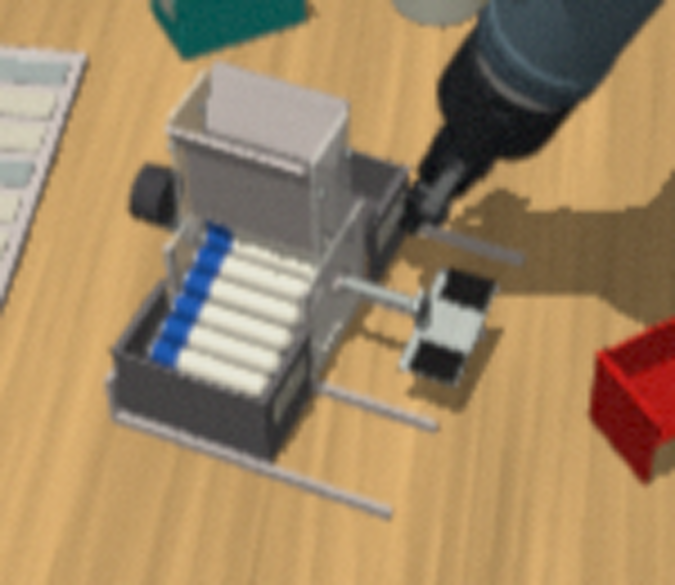

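The fingers are pushing the tray front with about 2 N of sliding force, and it's nearly level with the left tray. I'll keep going until it meets the stop.

Emit:
servo_tool(
  travel=[
    [-1.4, 0, 0.6],
    [-2.8, 0, 1.2],
    [-4.1, 0, 1.8],
    [-4.1, 0, 1.8],
    [-4.1, 0, 1.8],
  ],
  rot=[
    [0, 0, 0],
    [0, 0, 0],
    [0, 0, 0],
    [0, 0, 0],
    [0, 0, 0],
  ],
  jaw=[0, 0, 0, 0, 0],
)

```text
time: 5.52
tool_pos: [0.5399, -0.0905, 0.0479]
orientation: [0.384, 2.699, -0.075]
contact_force: [-14.1, 1.0, 8.9]
opening: 0.0004
grip_force: 7.2
```

The 14 N finger contact at the expected home position shows the tray is against its back stop. I'll retreat straight back, then rise and go upright.

Emit:
servo_tool(
  travel=[
    [18, 0, -8],
    [45, 0, -20],
    [73, 0, -32],
    [73, 0, -32],
    [60, 0, -60],
    [41, 0, -105],
    [41, 0, -105],
    [41, 0, -105],
    [41, 0, -105],
    [41, 0, -105],
  ],
  rot=[
    [0, 0, 0],
    [0, 0, 0],
    [0, 0, 0],
    [0, 0, 0],
    [0, 0.1, 0],
    [0, 0.22, 0],
    [0, 0.33, 0],
    [0, 0.436, 0],
    [0, 0.436, 0],
    [0, 0.436, 0],
  ],
  jaw=[0, 0, 0, 0, 0, 0, 0, 0, 0, 0],
)

```text
time: 6.35
tool_pos: [0.4703, -0.0718, 0.1299]
orientation: [-0.442, -3.105, -0.005]
contact_force: [0.7, -0.4, -0.3]
opening: 0.0002
grip_force: 0.0
```

```bash
python3 - <<'E'
from h import *
np.set_printoptions(precision=4,suppress=True)
o=get_obs();M=R.from_rotvec(o['orientation']).as_matrix();print(o['time'],o['tool_pos'],o['contact_force'])
im,D=capture('wrist');save('wrist3.png',im);K,T=cam('wrist',o)
for l,z in {'pad_right':.057,'pad_left':.041,'tray_right_front':.031}.items():
    for r in pinpoint(l,'wrist')[:2]:
        P=ray_z(K,T,r['point'],z);print(l,round(r['score'],2),np.array(r['point']),P,depth_pt(K,T,r['point'],D))
P=np.array([.5024,-.0226,.057]);print('to pad in tool',M.T@(P-o['tool_pos'])*1000);print(M)
E
```

```text
6.35 [ 0.4703 -0.0718  0.1299] [ 0.6946 -0.439  -0.3351]
pad_right 0.57 [398.5 232.1] [ 0.4996 -0.0214  0.057 ] [ 0.4995 -0.0215  0.0571]
pad_left 0.84 [453.6 227.2] [0.5156 0.0239 0.041 ] [0.5155 0.0239 0.0412]
tray_right_front 0.49 [402.  321.5] [ 0.601  -0.0333  0.031 ] [ 0.4758 -0.0442  0.1731]
to pad in tool [-17.5765  56.0165  72.9361]
[[-0.9603  0.2789 -0.0052]
 [ 0.2789  0.9603  0.0037]
 [ 0.006   0.0021 -1.    ]]
```

View pics/wrist3.png

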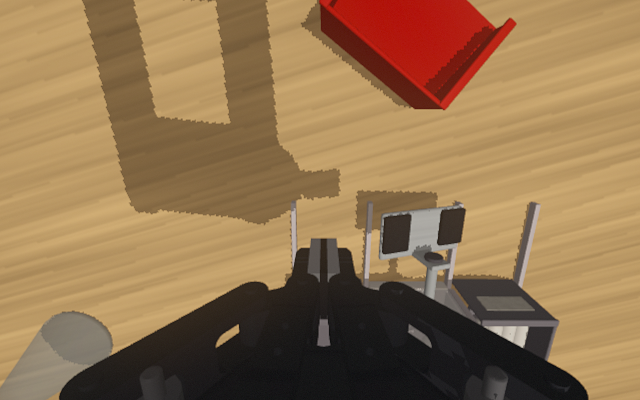

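The right pad shows at (397,232), near (0.500, -0.022), which matches my estimate. The tray has gone from between the strips. I'll move over the pad and press.

Emit:
servo_tool(
  travel=[
    [-16, 30, 0],
    [-16, 54, 20],
    [-16, 54, 45],
    [-16, 54, 51],
    [-16, 54, 55],
    [-16, 54, 59],
    [-16, 54, 63],
    [-16, 54, 66],
    [-16, 54, 69],
    [-16, 54, 71],
    [-16, 54, 71],
  ],
  rot=[
    [0, 0, 0],
    [0, 0, 0],
    [0, 0, 0],
    [0, 0, 0],
    [0, 0, 0],
    [0, 0, 0],
    [0, 0, 0],
    [0, 0, 0],
    [0, 0, 0],
    [0, 0, 0],
    [0, 0, 0],
  ],
  jaw=[0, 0, 0, 0, 0, 0, 0, 0, 0, 0, 0],
)

```text
time: 7.47
tool_pos: [0.4955, -0.0222, 0.057]
orientation: [-0.441, -3.1, -0.007]
contact_force: [-0.4, 0.0, 0.0]
opening: -0.0003
grip_force: 0.0
```

Emit:
servo_tool(
  travel=[
    [0, 0, -15],
    [0, 0, -50],
    [0, 0, -90],
    [40, -40, -110],
    [80, -80, -110],
    [80, -80, -110],
  ],
  rot=[
    [0, 0, 0],
    [0, 0, 0],
    [0, 0, 0],
    [0, 0, 0],
    [0, 0, 0],
    [0, 0, 0],
  ],
  jaw=[0, 0, 0, 0, 0, 0],
)

```text
time: 7.97
tool_pos: [0.3964, -0.0779, 0.1691]
orientation: [-0.438, -3.103, -0.005]
contact_force: [0.3, -1.1, -0.3]
opening: -0.0002
grip_force: 0.0
```

```bash
python3 - <<'E'
from h import *
a,_=capture('scene');b,_=capture('side');print(get_obs()['time'])
f=lambda im,r,c:cv2.resize(im[r:r+100,c:c+100],(400,400),interpolation=cv2.INTER_CUBIC)
save('end.png',np.hstack([f(a,175,265),f(b,140,240)]))
E
```

```text
8.0667
```

View pics/end.png

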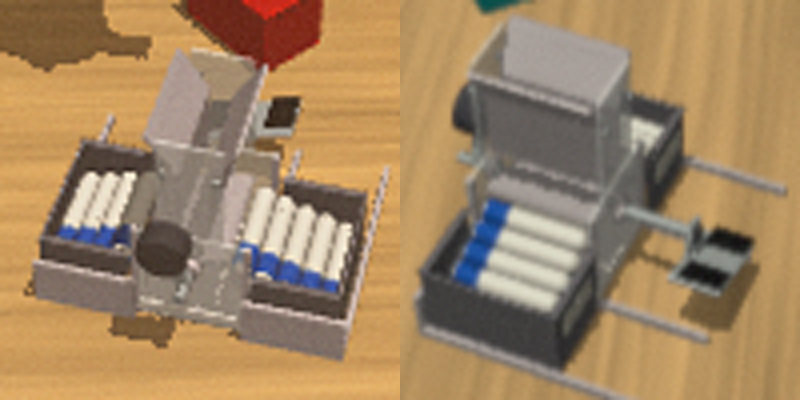

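The gate has tipped right and the tubes have run into the right tray. I can count three for certain, so I'll let it settle and look once more.

Emit:
servo_tool(
  travel=[
    [0, 0, 0],
    [0, 0, 0],
    [0, 0, 0],
    [0, 0, 0],
    [0, 0, 0],
    [0, 0, 0],
    [0, 0, 0],
    [0, 0, 0],
    [0, 0, 0],
    [0, 0, 0],
    [0, 0, 0],
    [0, 0, 0],
  ],
  rot=[
    [0, 0, 0],
    [0, 0, 0],
    [0, 0, 0],
    [0, 0, 0],
    [0, 0, 0],
    [0, 0, 0],
    [0, 0, 0],
    [0, 0, 0],
    [0, 0, 0],
    [0, 0, 0],
    [0, 0, 0],
    [0, 0, 0],
  ],
  jaw=[0, 0, 0, 0, 0, 0, 0, 0, 0, 0, 0, 0],
)

```text
time: 9.07
tool_pos: [0.3975, -0.0772, 0.1678]
orientation: [-0.441, -3.1, -0.007]
contact_force: [-0.1, 0.1, -0.9]
opening: 0.0001
grip_force: 0.0
```

```bash
python3 - <<'E'
from h import *
a,D=capture('scene');K,T=cam('scene')
print('pad L/R',[(l,round(r['score'],2),r['point']) for l in ('pad_left','pad_right','tray_right_front') for r in pinpoint(l,'scene')[:1]])
print([(l,[(round(r['score'],2),[round(x) for x in r['point']]) for r in search_frame(l,'scene')[:12]]) for l in ('tube1',)])
save('end2.png',cv2.resize(a[205:265,265:365],(800,480),interpolation=cv2.INTER_CUBIC))
E
```

```text
pad L/R [('pad_left', 0.59, [331.9, 202.6]), ('pad_right', 0.93, [319.6, 207.6]), ('tray_right_front', 0.78, [216.1, 275.3])]
[('tube1', [(0.68, [344, 236]), (0.65, [296, 224]), (0.62, [288, 224]), (0.53, [332, 232]), (0.52, [327, 230]), (0.48, [339, 235]), (0.43, [315, 229]), (0.41, [301, 226]), (0.4, [284, 226])])]
```

View pics/end2.png

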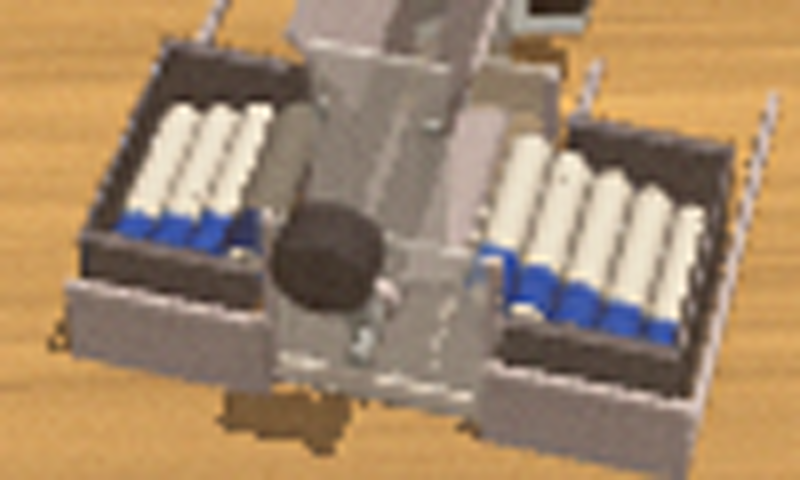

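The right tray holds four tubes, the fourth showing through the clear cheek at (285,150) with its cap at (245,230). The left side still has its five, the magazine is empty and the gate is to the right.

```bash
python3 -c "from cell import *;print(close_job())"
```

```text
the job is handed in; nothing more can be done
None
```

The right tray is fully home, the gate rocked right and stayed there, all four waiting tubes are in the right tray, and the job is handed in (about 9 s of the 38 s used).

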